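# Shut a bench air valve with its loose square key

## Task

Shut the bench's air valve: take the loose orange-handled square key out of its black stand, feel for the square socket down in the round recess of the grey valve box, seat the key fully home in it and only then turn it clockwise as far as the stop. Be gentle and never force the key against the valve. Leave the key standing in the socket, let go of it, and leave the boxes, the tray and the reader around it undisturbed.

Things in the scene. Friction and masses are not known exactly. Their poses are not given: they have to be found in the camera images.
- key: Loose upright key, 82 mm tall, about 60 g. Origin: centre of the shank's bottom end; z up along the shank. Steel shank 12 mm square (sides along x and y), z = 0 to 40 mm; round collar 21 mm across, z = 40 to 46 mm. It starts standing in the stand, bottom end 2 mm above the worktop.
- key_grip (a point): Middle of the key's flat orange wing grip, 66 mm above the key's origin. The grip measures 52 mm along the key's x, 14 mm in thickness along its y, and spans z = 46 to 82 mm.
- key_stand: Fixed black block 70 x 70 x 34 mm with a central square hole 15 mm wide, 32 mm deep, sides along its x and y. Origin under its centre. The key stands in it with its sides along those of the hole (within the play); lift it straight up by 35 mm to clear.
- valve_box: Fixed grey valve housing 120 x 120 x 50 mm with a brass pipe stub on its +y and its -y side (ends 80 mm from the centre). Origin under its centre, z up. A green dot on its top marks the open direction (+x), a red dot the shut one (60 degrees clockwise of it).
- recess_mouth (a point): Centre of the round recess, 60 mm wide, in the top of the housing (50 mm above the worktop). In it sits a round brass and steel core, 42 mm across, with a square socket in its middle: 13.5 mm wide, 18 mm deep, mouth barely chamfered, floor 22 mm above the worktop.
- core_nominal (a point): Point on the recess's centre line, level with the core's flat face (40 mm above the worktop). The core with its socket sits off this point by 2.5 to 5 mm along +x or -x and by up to 5 mm either way along y of the housing, unmeasured and new each time, so feel (or look) for the socket. The core yields downward on a spring: from 4 N, 1 N more each mm, hard stop after 6 mm. It never yields sideways.
- valve_core (a joint): Turn of the core, rad, clockwise seen from above. At 0 the socket's sides lie along x and y of valve_box. It starts between 0 and 0.15; 1.05 is the hard stop (shut). It stays where it is left; turning takes about 0.06 N m and more than about 0.4 N m against the stop is too much. The key has about 0.13 rad of play either way in the socket.
- slide_box: Loose bystander: off-white hinged-lid box, 93 x 100 x 46 mm; origin under its centre.
- white_box: Loose bystander: flat white carton, 90 x 125 x 27 mm; origin under its centre.
- reader: Loose bystander: black rounded code reader head, 37 x 62 x 30 mm; origin under its centre.
- tray_2: Loose bystander: shallow white open tray, 78 x 138 x 30 mm; origin under its centre.
Mind the look-alikes: they are no part of the job. What is shaped like the key but pink or purple is not meant.

How it is judged (in metres and radians):
On the way, in this order (a step that is already met when the one before it is completed fails the run):
1. the key is seated fully home in the socket (bottom end lower than 26 mm above the worktop in the recess), not yet turned past 0.6 rad (z of key in the frame of valve_box below 0.026 m and horizontal distance between key and valve_box below 0.012 m and angle between key's own z axis and vertical below 0.15 rad and value of joint valve_core below 0.6 rad), for 0.2 s.
2. with the key in the socket the core is turned clockwise to its stop (past 0.95 rad) (value of joint valve_core above 0.95 rad and z of key in the frame of valve_box below 0.028 m and horizontal distance between key and valve_box below 0.012 m), for 0.2 s.
At the end, for the whole second after the job is handed in: The core stands at its stop (beyond 0.95 of 1.05 rad); the key is released and at rest, upright within 0.15 rad in the socket, its bottom end lower than 28 mm above the worktop and within 12 mm of the recess's centre (all of step 2 and angle between key's own z axis and vertical below 0.15 rad and linear speed of key below 0.02 m/s); the robot touches nothing.
It fails at once if the key is forced against the valve core before the stop (more than 25 N while the core stands short of 0.9 rad) (contact force between key and valve_unit above 25 N and value of joint valve_core below 0.9 rad).
It fails at once if the key is wrenched against the stop (more than 50 N between key and core) (contact force between key and valve_unit above 50 N).
It fails at once if the key is forced against the valve housing (more than 25 N) (contact force between key and valve_box above 25 N).
It fails at once if a bystander (slide box, white carton, reader or tray) is moved by more than 20 mm (distance of any of slide_box, white_box, reader, tray_2 from where it was at the start of the episode above 0.02 m).
It also fails if it takes over 72 s, if anything falls off the work surface, if the arm or the gripper's body presses on something with over 40 N, if the wrist force passes 120 N, or if a joint passes its speed limit or range.

## Robot

A 6-joint arm with a two-finger parallel gripper is mounted at the origin on a cart in front of the work surface, level with it; the furniture and walls round the work are solid. World frame = base frame: x ahead of the robot, y to its left, z up, the work surface at z = 0. Lengths are in m, angles in degrees, forces in N, time in s.
With the tool pointing down it reaches from about 0.4 to 0.825 m from the base axis. Payload 7 kg.
Tool frame: the origin (TCP) lies between the finger pads; the fingertips stand 22 mm ahead of it and the grasp point (between the pads) lies 3 mm ahead of it; z points along the fingers, y is the direction in which the jaws open and shut (so a half turn about z gives the same grasp; the last joint's range is limited). The gripper opens to 88 mm and grips with 3 to 60 N. Pads are 19 mm wide; open, the fingers measure 130 mm over their backs; the gripper's body (78 mm by 193 mm) begins 47 mm behind the grasp point.
Start: joints at [93.111, 20.546, 0.682, 0, -70.136, -16.507], TCP at [0.156, 0.657, 0.249] pointing down, gripper open.
Joint ranges: [-176.03, 176.03], [-82.01, 121.73], [-58.28, 71.71], [-173.87, 95.51], [-174.79, -0.11], [-173.66, 173.66]. Speed limits (degrees/s): [136.94, 136.94, 172.46, 180, 180, 180].

## Interface

Orientations are given as [roll, pitch, yaw] about the fixed x, y, z axes, in that order (R = Rz(yaw) Ry(pitch) Rx(roll)).
In Python, from plant import telemetry, cams, r gives the robot as it stands.
- The arm moves only by the tool carry_out, never from a script. Its argument "commands" is one flat list of numbers, 5 for each row, row after row: the shift along the world's x, y, z as a fraction of full scale, then the turn about the world's z as a fraction of full scale, then the gripper's target within -1 to 1 (shut at 1, half-way at 0, fully open at -1). In form: [x, y, z, turn, claw, x, y, z, turn, claw, ...]. A call has 1 to 8 rows; each row shifts and turns the commanded pose from where the row before left it; what a row does not reach is not made up. Full scale, the value 1, is 0.04 m for a shift and 4 degrees for a turn. A row lasts 1/10 s, in which the tool goes at most 50 mm and 8.59 degrees, less where a joint would pass 70% of its speed; a pose out of reach is approached as far as the arm can. A call with a number of a shift or a turn outside -1 to 1 is refused whole. A call with a gripper value outside its range is refused whole. The fingers move at their own pace and stop on an object; "grip_force" is the grip in N (left out, the last holds). Time passes only in rows, so rows that do not move let the fingers close. It gives the time, the measured TCP pose, the force and the opening at its end, in the units of the state.
- telemetry.get_state(): the state, without advancing time (a new reading comes with each control period).
- cams.capture(name): name is "scene" or "top"; returns a dict with "frame" (400x640x3 uint8, red, green, blue), "camera_matrix" (3x3 intrinsics, pixels), "camera_from_world" (4x4, takes a point from world to camera coordinates). Camera axes: x right, y down, z forward; pixel columns grow to the right and rows downward; lengths in m; the calibration is good to about 2 mm. A picture is of the moment at which its call begins. There is no depth.
- r.close_job(): hands the job in, once; it reports no verdict.
The state is a dict: "time_s": time; "joints": joint angles; "qd": joint speeds; "joint_torque": joint torques, N m; "tcp_pos": TCP position; "eef_rot": TCP orientation; "contact_force": force on the tool from outside, world axes, zero at the start; "moment": the same for the moment, N m; "gripper_width": finger opening in m.
Only numpy, scipy, OpenCV 4.12 (cv2) and the standard library are available. Lean on these libraries where they do the work, as an engineer would, in place of code of your own. Each camera call takes 0.05 s, during which the arm holds its last target. There are 200 camera calls.

## Working session

There is one attempt and no reset: what is moved stays moved. The work goes in short steps, Python scripts to look and compute and a tool call to move; the robot and the scene stay as the last step left them, time stands still between calls to the robot, and variables do not carry over. Pictures are saved under pics/ and viewed, about 8 in all and at most 12, crops included, and the job is handed in when it is done.

Besides the shell and the picture viewer there is one more tool, called after "Call:" as a command line: name --argument value ..., lists and objects as JSON in quotes. carry_out: Moves the arm, as the interface text tells. Shift numbers are shares of 0.04 m and turn numbers shares of 4 degrees, none past 1 either way. Its arguments: {"type":"object","properties":{"commands":{"type":"array"},"grip_force":{"type":"number"}},"required":["commands"]}

```bash
mkdir -p pics
cat > h.py <<'E'
import numpy as np, cv2
from plant import telemetry, cams, r
def cap(n,f=None):
    c=cams.capture(n); np.savez('cal_'+n,K=c['camera_matrix'],T=c['camera_from_world'])
    im=cv2.cvtColor(c['frame'],cv2.COLOR_RGB2BGR); cv2.imwrite('raw_'+n+'.png',im)
    if f: cv2.imwrite('pics/'+f,im)
    return im
def crop(n,f,x0,y0,x1,y1,s):
    im=cv2.imread('raw_'+n+'.png')[y0:y1,x0:x1]
    cv2.imwrite('pics/'+f,cv2.resize(im,None,fx=s,fy=s,interpolation=cv2.INTER_CUBIC))
def px2w(n,u,v,z):
    d=np.load('cal_'+n+'.npz');K,T=d['K'],d['T']
    R,t=T[:3,:3],T[:3,3]; c=-R.T@t; ray=R.T@np.linalg.solve(K,[u,v,1.])
    return c+ray*(z-c[2])/ray[2]
def w2px(n,p):
    d=np.load('cal_'+n+'.npz');q=d['T'][:3,:3]@np.array(p)+d['T'][:3,3];q=d['K']@q;return q[:2]/q[2]
def tri(u1,u2):  # top px, scene px
    A=[];
    for n,(u,v) in (('top',u1),('scene',u2)):
        d=np.load('cal_'+n+'.npz');P=d['K']@d['T'][:3]; A+=[u*P[2]-P[0],v*P[2]-P[1]]
    s=np.linalg.svd(np.array(A))[2][-1]; return s[:3]/s[3]
E
python3 - <<'E'
from h import *
a=cap('top');b=cap('scene');cv2.imwrite('pics/1.png',cv2.resize(a,(800,500)));cv2.imwrite('pics/2.png',cv2.resize(b,(800,500)))
for n in('top','scene'):
    d=np.load('cal_'+n+'.npz');T=d['T'];print(n,-T[:3,:3].T@T[:3,3],d['K'][0,0]);print(T[:3,:3].round(3))
print(telemetry.get_state())
E
```

```text
top [ 0.38750457 -0.05265075  1.49430024] 479.563726186387
[[-0.025 -1.    -0.009]
 [-0.984  0.026 -0.177]
 [ 0.177  0.005 -0.984]]
scene [0.22400945 0.77530871 0.97184632] 395.207707684434
[[-0.892 -0.452 -0.   ]
 [-0.322  0.636 -0.702]
 [ 0.317 -0.626 -0.712]]
{'time_s': 0.1, 'joints': array([ 9.31111091e+01,  2.05879680e+01,  6.39626433e-01, -1.92041889e-02,
       -7.01334320e+01, -1.65051189e+01]), 'qd': array([ 0.01976069, -0.13171156,  0.11079651,  0.10391797,  0.04120297,
       -0.08008136]), 'joint_torque': array([-8.47602823e-04, -5.84162271e+01,  2.93751812e+01,  7.01550320e+00,
        1.01984519e-02, -4.22915753e-05]), 'tcp_pos': array([0.15630163, 0.65625396, 0.24770911]), 'eef_rot': array([ 1.79916466e+02, -5.92413364e-03, -1.34005446e+01]), 'contact_force': array([0.15888712, 0.43514976, 0.13608757]), 'moment': array([ 0.00689909, -0.04496735, -0.06136093]), 'gripper_width': 0.08773534894017404}
```

View pics/1.png

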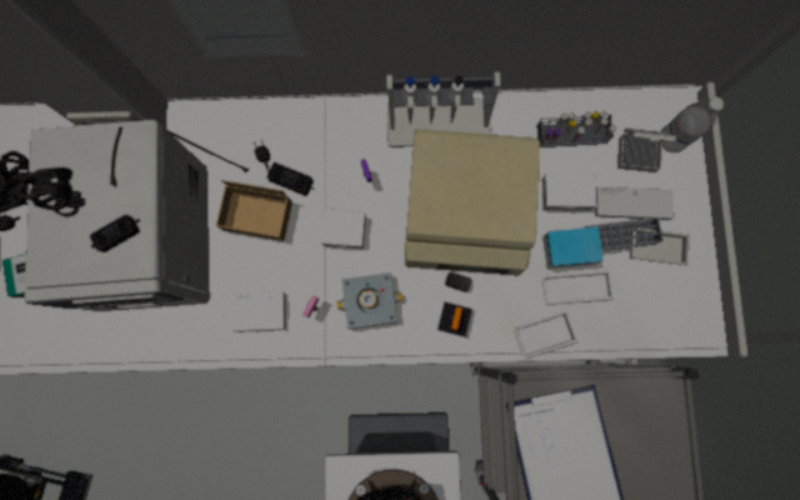

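View pics/2.png

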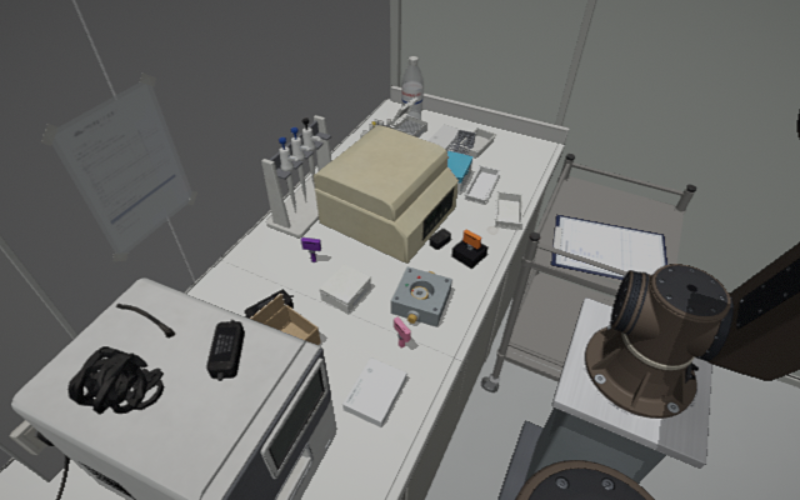

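Candidates for the key: orange at top (456,318) in the black stand, pink at (312,305), purple at (367,170). The orange one fits, since it is orange-handled and stands in the black stand. The valve is at (370,300), the reader at (458,282). Enlarging to confirm.

Run:
```python
from h import *
crop('top','3a.png',256,200,396,280,1)
t=cv2.resize(cv2.imread('raw_top.png')[208:278,258:388],None,fx=6,fy=6,interpolation=cv2.INTER_CUBIC)
s=cv2.resize(cv2.imread('raw_scene.png')[170:270,300:400],None,fx=6,fy=6,interpolation=cv2.INTER_CUBIC)
cv2.imwrite('pics/3.png',cv2.convertScaleAbs(t,alpha=1.7));cv2.imwrite('pics/4.png',cv2.convertScaleAbs(s,alpha=1.3))
```

```text
(no output)
```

View pics/3.png

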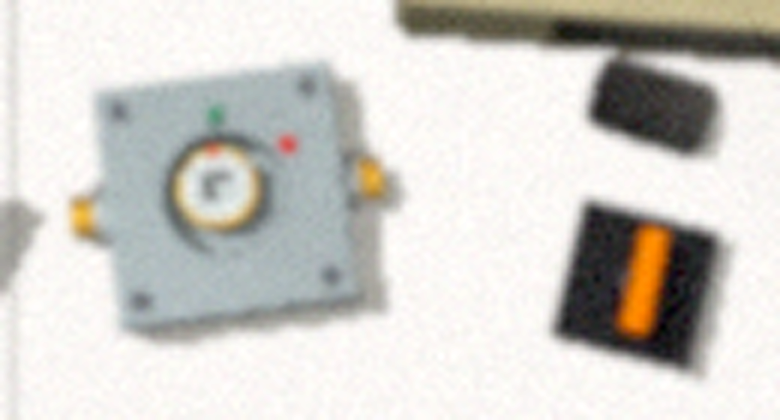

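View pics/4.png

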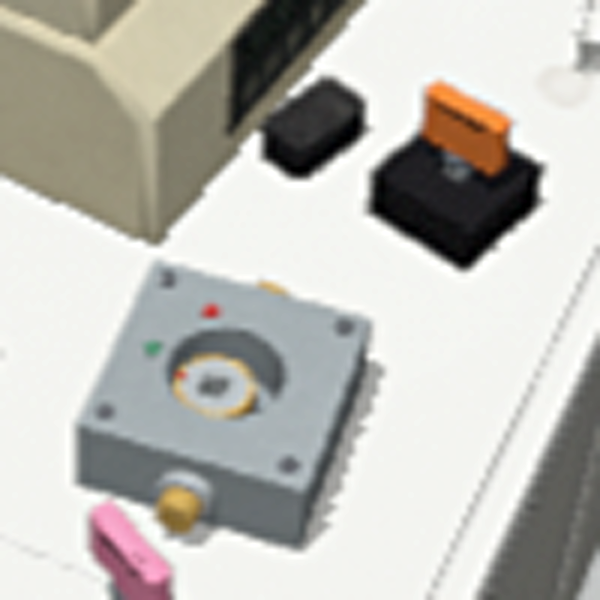

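The crops confirm the orange key (crop px (644,280)) in the black stand. The valve screws, the core ring (218,185) and the socket are all visible.

Run:
```python
from h import *
T=lambda u,v:((u+.5)/6-.5+258,(v+.5)/6-.5+208)
S=lambda u,v:((u+.5)/6-.5+300,(v+.5)/6-.5+170)
st=[(119,111),(308,86),(333,275),(142,300)]
ss=[(167,278),(345,326),(289,465),(105,412)]
a=np.array([px2w('top',*T(*p),.05) for p in st]);b=np.array([px2w('scene',*S(*p),.05) for p in ss])
print(a.round(4),a.mean(0));print(b.round(4),b.mean(0))
for n,z in('green',.05),('red',.05):
  pass
print('green',px2w('top',*T(216,117),.05),px2w('scene',*S(153,349),.05))
print('red',px2w('top',*T(289,144),.05),px2w('scene',*S(211,312),.05))
print('core',px2w('top',*T(218,185.5),.04),px2w('scene',*S(215,386),.04))
print('sock',px2w('top',*T(218,186),.04),px2w('scene',*S(214,385),.04))
k=[px2w('top',*T(*p),.084)for p in[(637,225),(671,228),(652,335),(617,332)]];print('key',np.round(k,4),np.mean(k,0))
k=[px2w('top',*T(*p),.034)for p in[(587,203),(718,236),(690,368),(556,335)]];print('stand top',np.round(k,4),np.mean(k,0))
k=[px2w('scene',*S(*p),.034)for p in[(371,205),(463,264),(543,165)]];print('stand scene',np.round(k,4),(k[0]+k[2])/2)
k=[px2w('scene',*S(*p),.084)for p in[(428,84),(510,121),(423,95),(505,138)]];print('key scene',np.round(k,4),(k[0]+k[1])/2)
```

```text
[[ 0.5551  0.0978  0.05  ]
 [ 0.5654  0.0022  0.05  ]
 [ 0.4702 -0.0084  0.05  ]
 [ 0.4602  0.0871  0.05  ]] [0.51271128 0.04468089 0.05      ]
[[ 0.5673  0.003   0.05  ]
 [ 0.4708 -0.0082  0.05  ]
 [ 0.4606  0.0881  0.05  ]
 [ 0.5559  0.0989  0.05  ]] [0.51364427 0.04543772 0.05      ]
green [0.55084349 0.04893062 0.05      ] [0.55251397 0.05070667 0.05      ]
red [0.53626075 0.0123625  0.05      ] [0.53662237 0.01426095 0.05      ]
core [0.51718111 0.04908586 0.04      ] [0.51704782 0.05096759 0.04      ]
sock [0.51692841 0.04908926 0.04      ] [0.51778031 0.05059526 0.04      ]
key [[ 0.4888 -0.1585  0.084 ]
 [ 0.4869 -0.175   0.084 ]
 [ 0.4354 -0.1636  0.084 ]
 [ 0.4373 -0.1467  0.084 ]] [ 0.46208261 -0.16094996  0.084     ]
stand top [[ 0.5041 -0.1373  0.034 ]
 [ 0.4858 -0.2029  0.034 ]
 [ 0.4202 -0.1859  0.034 ]
 [ 0.4383 -0.1194  0.034 ]] [ 0.46211143 -0.16138498  0.034     ]
stand scene [[ 0.4963 -0.1106  0.034 ]
 [ 0.4354 -0.0917  0.034 ]
 [ 0.422  -0.1834  0.034 ]] [ 0.45915838 -0.14700724  0.034     ]
key scene [[ 0.4888 -0.164   0.084 ]
 [ 0.4386 -0.1564  0.084 ]
 [ 0.4881 -0.1545  0.084 ]
 [ 0.4365 -0.1427  0.084 ]] [ 0.46369697 -0.16021238  0.084     ]
```

Call:
carry_out --commands '[0.2,-0.45,0,0,-1,0.4,-0.85,0,0,-1,0.4,-0.85,0,0,-1,0.4,-0.85,0,0,-1,0.4,-0.85,0,0,-1,0.4,-0.85,0,0,-1,0.45,-0.8,0,0,-1,0.45,-0.8,0,0,-1]' --grip_force 15

```text
time_s: 0.9
tcp_pos: [0.2807, 0.403, 0.2484]
eef_rot: [180.0, 0.0, -13.4]
contact_force: [-0.7, 0.6, 0.3]
gripper_width: 0.0879
```

Call:
carry_out --commands '[0.45,-0.8,0,0,-1,0.45,-0.8,0,0,-1,0.45,-0.8,0,0,-1,0.45,-0.8,0,0,-1,0.45,-0.8,0,0,-1,0.3,-0.9,0,0,-1,0.3,-0.9,0,0,-1,0.2,-0.9,0,0,-1]'

```text
time_s: 1.7
tcp_pos: [0.4026, 0.1351, 0.2484]
eef_rot: [180.0, 0.0, -13.4]
contact_force: [0.0, -0.0, 0.1]
gripper_width: 0.0875
```

Call:
carry_out --commands '[0.19,-0.9,0,0,-1,0.19,-0.9,0,0,-1,0.19,-0.9,0,0,-1,0.19,-0.9,0,0,-1,0.19,-0.9,0,0,-1,0.19,-0.9,0,0,-1,0.19,-0.9,0,-0.15,-1,0,-0.4,0,0,-1]'

```text
time_s: 2.5
tcp_pos: [0.4557, -0.1338, 0.2481]
eef_rot: [180.0, 0.1, -14.1]
contact_force: [0.1, 0.5, 0.7]
gripper_width: 0.0878
```

Call:
carry_out --commands '[0,0,0,0,-1,0,0,0,0,-1]'

```text
time_s: 2.7
tcp_pos: [0.4553, -0.1316, 0.2482]
eef_rot: [180.0, 0.0, -14.1]
contact_force: [-0.6, 1.0, 0.0]
gripper_width: 0.0875
```

Call:
carry_out --commands '[0.18,-0.73,-0.5,0,-1,0,0,-0.9,0,-1,0,0,-0.9,0,-1,0,0,-0.7,0,-1,0,0,0,0,-1]'

```text
time_s: 3.2
tcp_pos: [0.4602, -0.1596, 0.1254]
eef_rot: [179.9, 0.4, -14.0]
contact_force: [-0.0, -0.8, 0.0]
gripper_width: 0.0878
```

Run:
```python
from h import *
cap('scene');cap('top')
s=cv2.resize(cv2.imread('raw_scene.png')[150:240,330:430],None,fx=5,fy=5,interpolation=cv2.INTER_CUBIC)
cv2.imwrite('pics/5.png',cv2.convertScaleAbs(s,alpha=1.3))
print(telemetry.get_state()['tcp_pos'])
T=lambda u,v:((u+.5)/6-.5+258,(v+.5)/6-.5+208)
S=lambda u,v:((u+.5)/6-.5+300,(v+.5)/6-.5+170)
for f,n,m,c in((T,'top',(213,150),(218,185.5)),(S,'scene',(180,376),(215,386))):
  d=px2w(n,*f(*m),.04)-px2w(n,*f(*c),.04);print(d,np.degrees(np.arctan2(d[1],d[0])))
```

```text
[ 0.46314401 -0.15998563  0.12913811]
[0.0180461  0.00229234 0.        ] 7.23934237488425
[0.01877691 0.0020511  0.        ] 6.234012267342304
```

View pics/5.png

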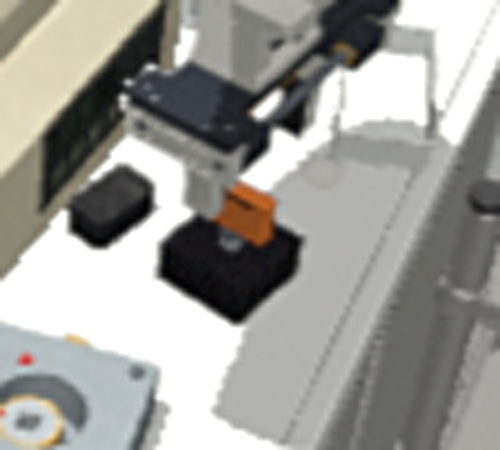

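The picture shows the open jaws above the orange grip (crop px (250,210)), with one finger behind it and the reader clear. Descending to grip.

Call:
carry_out --commands '[0,0,-0.7,0,-1,0,0,-0.7,0,-1,0,0,-0.1,0,-1,0,0,0,0,-1]'

```text
time_s: 3.7
tcp_pos: [0.4636, -0.1604, 0.0697]
eef_rot: [180.0, -0.0, -13.9]
contact_force: [1.0, -0.5, 0.6]
gripper_width: 0.0878
```

Call:
carry_out --commands '[0,0,0,0,0,0,0,0,0,0.3,0,0,0,0,0.6,0,0,0,0,0.8,0,0,0,0,1,0,0,0,0,1,0,0,0,0,1,0,0,0,0,1]'

```text
time_s: 4.5
tcp_pos: [0.4628, -0.1606, 0.0685]
eef_rot: [180.0, 0.0, -14.0]
contact_force: [-1.1, -0.7, 0.1]
gripper_width: 0.029
```

Call:
carry_out --commands '[0,0,0,0,1,0,0,0,0,1,0,0,0,0,1,0,0,0,0,1,0,0,0,0,1]'

```text
time_s: 5.0
tcp_pos: [0.4627, -0.1606, 0.0685]
eef_rot: [180.0, 0.0, -14.0]
contact_force: [-0.1, -0.4, -0.2]
gripper_width: 0.0185
```

Call:
carry_out --commands '[0,0,0,0,1,0,0,0,0,1,0,0,0,0,1,0,0,0,0,1,0,0,0,0,1]'

```text
time_s: 5.5
tcp_pos: [0.4628, -0.1606, 0.0686]
eef_rot: [-180.0, -0.0, -14.0]
contact_force: [-0.2, -0.5, -1.1]
gripper_width: 0.0189
```

Run:
```python
from h import *
cap('scene');cap('top')
s=cv2.resize(cv2.imread('raw_scene.png')[160:230,350:410],None,fx=8,fy=8,interpolation=cv2.INTER_CUBIC)
t=cv2.resize(cv2.imread('raw_top.png')[220:290,335:395],None,fx=8,fy=8,interpolation=cv2.INTER_CUBIC)
cv2.imwrite('pics/6.png',cv2.resize(cv2.convertScaleAbs(np.hstack([s,t]),alpha=1.5),(800,466)))
print(telemetry.get_state()['gripper_width'],telemetry.get_state()['moment'])
```

```text
0.01845979364325207 [ 0.02790676 -0.00803997 -0.0511568 ]
```

View pics/6.png

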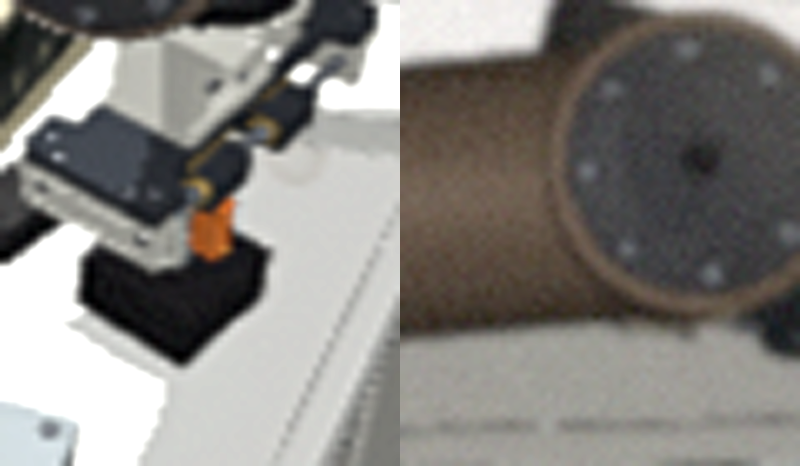

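The finger grips the orange wing (left half, px (210,230)). The reported width is above 14 mm, so I lift and re-read it.

Call:
carry_out --commands '[0,0,0,0,1,0,0,0.2,0,1,0,0,0.3,0,1,0,0,0.4,0,1,0,0,0.4,0,1,0,0,0.4,0,1,0,0,0.4,0,1,0,0,0,0,1]' --grip_force 25

```text
time_s: 6.4
tcp_pos: [0.4642, -0.1607, 0.1552]
eef_rot: [-180.0, -0.3, -14.0]
contact_force: [0.6, 0.1, -1.4]
gripper_width: 0.0172
```

Run:
```python
from h import *
cap('scene')
s=cv2.resize(cv2.imread('raw_scene.png')[130:240,340:440],None,fx=5,fy=5,interpolation=cv2.INTER_CUBIC)
cv2.imwrite('pics/7.png',cv2.convertScaleAbs(s,alpha=1.3))
s=telemetry.get_state();print(s['gripper_width'],s['moment'],s['tcp_pos'],s['contact_force'])
```

```text
0.017498506536007263 [ 0.00206238  0.03383063 -0.03454268] [ 0.46347791 -0.16056085  0.15386305] [-0.29648072 -0.63123038 -0.82844008]
```

View pics/7.png

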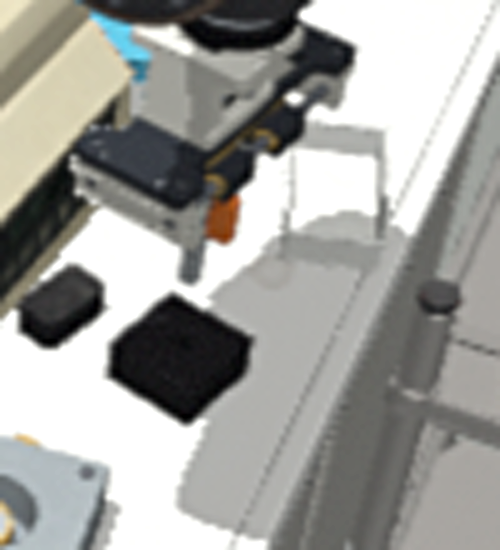

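Key is held upright (shank at crop px (190,262)) and clear of the stand. Next it goes over the valve.

Call:
carry_out --commands '[0.1,0.4,0,0.5,1,0.2,0.8,0,0.8,1,0.2,0.8,0,0.8,1,0.2,0.8,0,0.8,1,0.2,0.8,0,0.8,1,0.2,0.8,0,0.8,1,0.2,0.8,0,0.1,1,0,0,0,0,1]'

```text
time_s: 7.25
tcp_pos: [0.5156, 0.0503, 0.1519]
eef_rot: [180.0, 0.0, 4.6]
contact_force: [-0.5, -0.6, -0.3]
gripper_width: 0.0176
```

Call:
carry_out --commands '[0,0,0,0,1,0,0,0,0,1,0,0,0,0,1]'

```text
time_s: 7.55
tcp_pos: [0.5144, 0.0465, 0.1523]
eef_rot: [180.0, 0.0, 4.3]
contact_force: [-0.4, -0.3, -1.2]
gripper_width: 0.0173
```

Call:
carry_out --commands '[0.06,0.09,-0.3,0,1,0,0,-0.4,0,1,0,0,0,0,1,0,0,0,0,1]'

```text
time_s: 7.95
tcp_pos: [0.517, 0.0506, 0.1241]
eef_rot: [180.0, 0.1, 4.4]
contact_force: [-0.4, -0.2, 0.0]
gripper_width: 0.0176
```

Run:
```python
from h import *
cap('scene')
s=cv2.resize(cv2.imread('raw_scene.png')[185:265,305:385],None,fx=7,fy=7,interpolation=cv2.INTER_CUBIC)
cv2.imwrite('pics/8.png',cv2.convertScaleAbs(s,alpha=1.3))
s=telemetry.get_state();print(s['gripper_width'],s['tcp_pos'],s['contact_force'])
b=s['tcp_pos']-[0,0,.0665]
for p in (b,b+[0,0,.02],[.5174,.0508,.04]):
  u=w2px('scene',p);print(((u-[305,185])+.5)*7-.5)
```

```text
0.017742331280230682 [0.51736789 0.05081194 0.12464951] [ 0.91546217 -0.12980114 -0.85292945]
[217.01945579 317.93834883]
[218.84497823 287.52515506]
[215.34471674 344.87355879]
```

View pics/8.png

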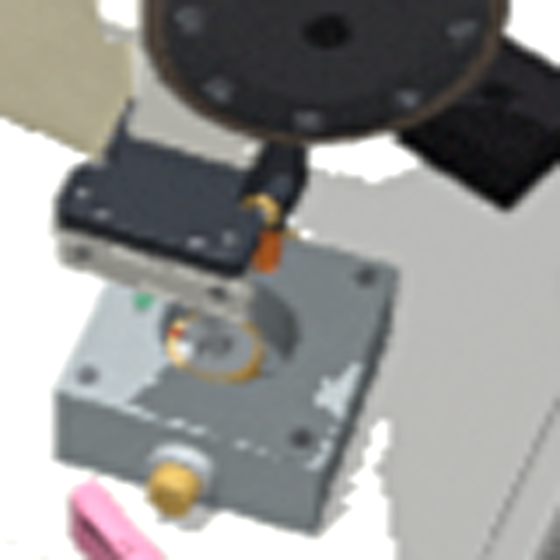

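Shank end at about (217,330), just above the core (215,347), which agrees with the prediction. Lowering gently.

Call:
carry_out --commands '[0,0,-0.2,0,1,0,0,-0.1,0,1,0,0,-0.05,0,1,0,0,-0.04,0,1,0,0,0,0,1]'

```text
time_s: 8.5
tcp_pos: [0.5171, 0.051, 0.1088]
eef_rot: [180.0, 0.0, 4.4]
contact_force: [0.2, -0.5, -0.8]
gripper_width: 0.0177
```

Call:
carry_out --commands '[0,0,-0.03,0,1,0,0,-0.03,0,1,0,0,0,0,1,0,0,0,0,1]'

```text
time_s: 8.9
tcp_pos: [0.5172, 0.051, 0.1066]
eef_rot: [180.0, -0.0, 4.4]
contact_force: [-0.3, -0.1, -1.3]
gripper_width: 0.0176
```

Call:
carry_out --commands '[0,0,-0.03,0,1,0,0,-0.03,0,1,0,0,0,0,1,0,0,0,0,1]'

```text
time_s: 9.3
tcp_pos: [0.5171, 0.0509, 0.104]
eef_rot: [180.0, 0.0, 4.4]
contact_force: [0.7, 0.3, -1.7]
gripper_width: 0.0176
```

Call:
carry_out --commands '[0,0,-0.03,0,1,0,0,-0.03,0,1,0,0,0,0,1,0,0,0,0,1]'

```text
time_s: 9.7
tcp_pos: [0.5171, 0.051, 0.1016]
eef_rot: [180.0, 0.0, 4.4]
contact_force: [-0.2, -0.6, -1.2]
gripper_width: 0.0176
```

No resistance 5 mm below the face, so the key is in the socket. Continuing down.

Call:
carry_out --commands '[0,0,-0.04,0,1,0,0,-0.04,0,1,0,0,-0.04,0,1,0,0,0,0,1,0,0,0,0,1]'

```text
time_s: 10.2
tcp_pos: [0.517, 0.051, 0.0968]
eef_rot: [180.0, 0.0, 4.4]
contact_force: [-0.2, -0.8, -2.1]
gripper_width: 0.0175
```

Call:
carry_out --commands '[0,0,-0.04,0,1,0,0,-0.04,0,1,0,0,0,0,1,0,0,0,0,1]'

```text
time_s: 10.6
tcp_pos: [0.5171, 0.051, 0.0936]
eef_rot: [180.0, 0.0, 4.4]
contact_force: [0.4, -1.2, -1.4]
gripper_width: 0.0176
```

Call:
carry_out --commands '[0,0,-0.03,0,1,0,0,-0.03,0,1,0,0,0,0,1,0,0,0,0,1]'

```text
time_s: 11.0
tcp_pos: [0.5171, 0.051, 0.0913]
eef_rot: [180.0, 0.0, 4.4]
contact_force: [1.0, -0.2, -1.7]
gripper_width: 0.0176
```

Call:
carry_out --commands '[0,0,-0.03,0,1,0,0,-0.03,0,1,0,0,0,0,1,0,0,0,0,1]'

```text
time_s: 11.4
tcp_pos: [0.5171, 0.051, 0.0888]
eef_rot: [180.0, 0.0, 4.4]
contact_force: [-1.2, -0.3, -0.6]
gripper_width: 0.0173
```

Call:
carry_out --commands '[0,0,-0.02,0,1,0,0,0,0,1,0,0,0,0,1]'

```text
time_s: 11.7
tcp_pos: [0.5173, 0.0511, 0.0883]
eef_rot: [-180.0, -0.0, 4.4]
contact_force: [-0.0, -1.6, 1.3]
gripper_width: 0.0177
```

Call:
carry_out --commands '[0,0,-0.02,0,1,0,0,0,0,1,0,0,0,0,1]'

```text
time_s: 12.0
tcp_pos: [0.5173, 0.051, 0.0874]
eef_rot: [-180.0, -0.0, 4.4]
contact_force: [0.4, -0.9, 1.7]
gripper_width: 0.0179
```

Seated on the floor at bottom height ≈ 22 mm with about 3 N. Turning clockwise in stages with a reduced grip as a torque limiter.

Call:
carry_out --commands '[0,0,0,0,1,0,0,0,-0.5,1,0,0,0,-0.5,1,0,0,0,-0.5,1,0,0,0,-0.5,1,0,0,0,-0.5,1,0,0,0,-0.5,1,0,0,0,0,1]' --grip_force 15

```text
time_s: 12.8
tcp_pos: [0.5171, 0.0509, 0.0874]
eef_rot: [180.0, 0.0, -7.6]
contact_force: [-1.6, -2.4, 2.5]
gripper_width: 0.0185
```

```bash
cat > s.py <<'E'
from plant import telemetry
s=telemetry.get_state();print(s['moment'].round(3),s['contact_force'].round(2),s['gripper_width'],s['tcp_pos'].round(4),s['eef_rot'].round(1))
E
python3 s.py
```

```text
[-0.807  0.148  0.074] [-1.57 -2.36  2.53] 0.018522041623712324 [0.5171 0.0509 0.0874] [180.    0.   -7.6]
```

Call:
carry_out --commands '[0,0,0,-0.5,1,0,0,0,-0.5,1,0,0,0,-0.5,1,0,0,0,-0.5,1,0,0,0,-0.5,1,0,0,0,-0.5,1,0,0,0,-0.5,1,0,0,0,0,1]'

```text
time_s: 13.6
tcp_pos: [0.5171, 0.051, 0.0874]
eef_rot: [180.0, 0.0, -21.6]
contact_force: [0.2, -0.8, 2.6]
gripper_width: 0.0189
```

```bash
python3 s.py
```

```text
[-0.609  0.157  0.073] [ 0.19 -0.8   2.55] 0.018855312554590088 [0.5171 0.051  0.0874] [180.    0.  -21.6]
```

Call:
carry_out --commands '[0,0,0,-0.5,1,0,0,0,-0.5,1,0,0,0,-0.5,1,0,0,0,-0.5,1,0,0,0,-0.5,1,0,0,0,-0.5,1,0,0,0,-0.5,1,0,0,0,0,1]'

```text
time_s: 14.4
tcp_pos: [0.5172, 0.0511, 0.0874]
eef_rot: [-180.0, -0.0, -35.5]
contact_force: [0.3, -1.7, 2.6]
gripper_width: 0.0186
```

```bash
python3 s.py
```

```text
[-0.447  0.118  0.011] [ 0.31 -1.71  2.57] 0.018585093560756744 [0.5172 0.0511 0.0874] [-180.    -0.   -35.5]
```

Call:
carry_out --commands '[0,0,0,-0.5,1,0,0,0,-0.5,1,0,0,0,-0.5,1,0,0,0,-0.5,1,0,0,0,-0.5,1,0,0,0,0,1]'

```text
time_s: 15.0
tcp_pos: [0.5173, 0.0511, 0.0874]
eef_rot: [-180.0, -0.0, -45.5]
contact_force: [0.6, -1.7, 2.8]
gripper_width: 0.0188
```

```bash
python3 s.py
```

```text
[-0.269  0.106  0.041] [ 0.62 -1.66  2.84] 0.01878323987956309 [0.5173 0.0511 0.0874] [-180.    -0.   -45.5]
```

Call:
carry_out --commands '[0,0,0,-0.5,1,0,0,0,-0.5,1,0,0,0,-0.5,1,0,0,0,-0.25,1,0,0,0,0,1]'

```text
time_s: 15.5
tcp_pos: [0.5173, 0.0511, 0.0874]
eef_rot: [-180.0, -0.0, -52.5]
contact_force: [0.4, -0.9, 2.6]
gripper_width: 0.0184
```

```bash
python3 s.py
```

```text
[-0.255  0.035  0.012] [ 0.43 -0.88  2.56] 0.018444817494966678 [0.5173 0.0511 0.0874] [-180.    -0.   -52.5]
```

Call:
carry_out --commands '[0,0,0,-0.25,1,0,0,0,-0.25,1,0,0,0,-0.25,1,0,0,0,0,1]'

```text
time_s: 15.9
tcp_pos: [0.5173, 0.0511, 0.0874]
eef_rot: [-180.0, -0.0, -55.6]
contact_force: [0.7, -1.1, 2.6]
gripper_width: 0.0189
```

```bash
python3 s.py
```

```text
[-0.185 -0.039  0.048] [ 0.74 -1.13  2.58] 0.018892215486632946 [0.5173 0.0511 0.0874] [-180.    -0.   -55.6]
```

Call:
carry_out --commands '[0,0,0,-0.25,1,0,0,0,-0.25,1,0,0,0,0,1]'

```text
time_s: 16.2
tcp_pos: [0.5173, 0.0511, 0.0874]
eef_rot: [-180.0, -0.0, -57.6]
contact_force: [0.2, -1.4, 2.4]
gripper_width: 0.0188
```

```bash
python3 s.py
```

```text
[-0.054 -0.168  0.092] [ 0.16 -1.41  2.41] 0.018838399993386667 [0.5173 0.0511 0.0874] [-180.    -0.   -57.6]
```

Call:
carry_out --commands '[0,0,0,-0.25,1,0,0,0,-0.25,1,0,0,0,0,1]'

```text
time_s: 16.5
tcp_pos: [0.5173, 0.0511, 0.0874]
eef_rot: [-180.0, -0.0, -59.6]
contact_force: [0.0, -0.9, 2.7]
gripper_width: 0.0186
```

```bash
python3 s.py
```

```text
[-0.033 -0.209  0.061] [ 0.02 -0.87  2.7 ] 0.018622804896672267 [0.5173 0.0511 0.0874] [-180.    -0.   -59.6]
```

Call:
carry_out --commands '[0,0,0,-0.25,1,0,0,0,-0.25,1,0,0,0,0,1]'

```text
time_s: 16.8
tcp_pos: [0.5172, 0.051, 0.0874]
eef_rot: [-180.0, -0.0, -61.6]
contact_force: [0.7, -0.4, 2.5]
gripper_width: 0.0187
```

```bash
python3 s.py
```

```text
[-0.017 -0.215  0.047] [ 0.73 -0.44  2.51] 0.018693484738946286 [0.5172 0.051  0.0874] [-180.    -0.   -61.6]
```

Call:
carry_out --commands '[0,0,0,-0.25,1,0,0,0,-0.25,1,0,0,0,0,1]'

```text
time_s: 17.1
tcp_pos: [0.5173, 0.051, 0.0874]
eef_rot: [-180.0, -0.0, -63.6]
contact_force: [0.8, -0.6, 3.3]
gripper_width: 0.0184
```

```bash
python3 s.py
```

```text
[-0.015 -0.282  0.103] [ 0.79 -0.64  3.28] 0.0184006918522175 [0.5173 0.051  0.0874] [-180.    -0.   -63.6]
```

Call:
carry_out --commands '[0,0,0,-0.25,1,0,0,0,-0.25,1,0,0,0,0,1]'

```text
time_s: 17.4
tcp_pos: [0.5172, 0.051, 0.0874]
eef_rot: [-180.0, -0.0, -65.6]
contact_force: [1.2, -0.6, 2.9]
gripper_width: 0.0187
```

```bash
python3 s.py
```

```text
[ 0.031 -0.326  0.1  ] [ 1.21 -0.61  2.87] 0.018705981465352454 [0.5172 0.051  0.0874] [-180.    -0.   -65.6]
```

Call:
carry_out --commands '[0,0,0,-0.25,1,0,0,0,-0.25,1,0,0,0,0,1]'

```text
time_s: 17.7
tcp_pos: [0.5172, 0.051, 0.0874]
eef_rot: [-180.0, -0.0, -67.6]
contact_force: [1.2, -0.2, 2.2]
gripper_width: 0.0182
```

```bash
python3 s.py; python3 -c "
from h import *
cap('scene')
s=cv2.resize(cv2.imread('raw_scene.png')[185:265,305:385],None,fx=7,fy=7,interpolation=cv2.INTER_CUBIC)
cv2.imwrite('pics/9.png',cv2.convertScaleAbs(s,alpha=1.3))"
```

```text
[ 0.128 -0.351  0.164] [ 1.16 -0.17  2.22] 0.0182446679451216 [0.5172 0.051  0.0874] [-180.    -0.   -67.6]
```

View pics/9.png

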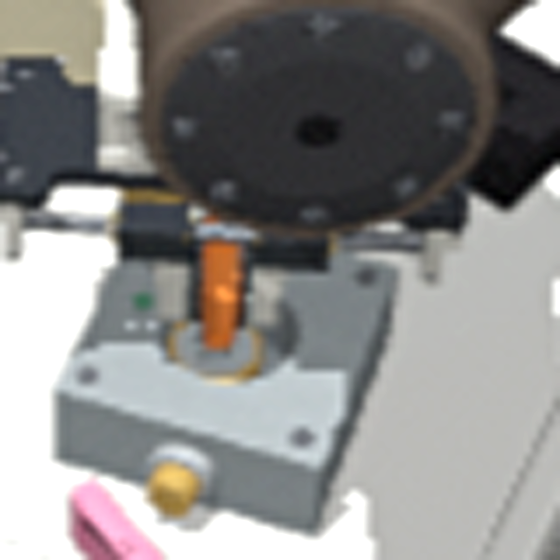

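Key stands in the core with its collar just above it (px (215,350)). The torque is starting to rise, so I take two more small steps.

Call:
carry_out --commands '[0,0,0,-0.25,1,0,0,0,-0.25,1,0,0,0,0,1]'

```text
time_s: 18.05
tcp_pos: [0.5172, 0.051, 0.0874]
eef_rot: [-180.0, -0.0, -69.6]
contact_force: [1.3, 0.1, 3.0]
gripper_width: 0.0188
```

```bash
python3 s.py
```

```text
[ 0.064 -0.327  0.239] [1.28 0.06 3.04] 0.018792388199194314 [0.5172 0.051  0.0874] [-180.    -0.   -69.6]
```

Call:
carry_out --commands '[0,0,0,-0.25,1,0,0,0,-0.25,1,0,0,0,0,1]'

```text
time_s: 18.35
tcp_pos: [0.5172, 0.0511, 0.0874]
eef_rot: [-180.0, 0.0, -71.7]
contact_force: [0.8, 1.2, 2.8]
gripper_width: 0.019
```

```bash
python3 s.py
```

```text
[ 0.366 -0.328  0.202] [0.81 1.2  2.81] 0.019019760518889248 [0.5172 0.0511 0.0874] [-180.     0.   -71.7]
```

Torque levelled at about 0.2 N m, so the core is at its stop and the grip is slipping as intended. Unload, release, and rise.

Call:
carry_out --commands '[0,0,0,0.5,1,0,0,0,0.5,1,0,0,0,0,0.4,0,0,0,0,0,0,0,0,0,-0.2,0,0,0,0,-0.2,0,0,0,0,-0.2,0,0,0,0,-0.2]'

```text
time_s: 19.15
tcp_pos: [0.5171, 0.0509, 0.0873]
eef_rot: [180.0, -0.0, -67.6]
contact_force: [-0.6, -0.2, 0.1]
gripper_width: 0.052
```

```bash
python3 s.py
```

```text
[ 0.069 -0.004  0.016] [-0.57 -0.17  0.06] 0.051972524084344746 [0.5171 0.0509 0.0873] [180.   -0.  -67.6]
```

Rising, then moving away to look with the top camera.

Call:
carry_out --commands '[0,0,0.3,0,-0.2,0,0,0.6,0,-0.2,0,0,0.9,0,-0.2,0,0,0.9,0,-0.2,0,0,0.9,0,-0.2,0,0,0.5,0,-0.2,-0.3,-0.8,0,0,-0.2,-0.3,-0.8,0,0,-0.2]'

```text
time_s: 19.95
tcp_pos: [0.4932, -0.0131, 0.2531]
eef_rot: [-179.9, -0.0, -67.5]
contact_force: [-0.0, -0.3, -0.7]
gripper_width: 0.0526
```

Call:
carry_out --commands '[-0.2,-0.9,0,0,-0.2,-0.2,-0.9,0,0,-0.2,-0.2,-0.9,0,0,-0.2,-0.2,-0.9,0,0,-0.2,-0.2,-0.9,0,0,-0.2,-0.2,-0.9,0,0,-0.2,0,-0.5,0,0,-0.2,0,0,0,0,-0.2]'

```text
time_s: 20.75
tcp_pos: [0.4446, -0.2511, 0.2521]
eef_rot: [-180.0, -0.0, -67.8]
contact_force: [0.4, 0.7, -0.3]
gripper_width: 0.0525
```

```bash
python3 s.py; python3 -c "
from h import *
cap('scene');cap('top')
s=cv2.resize(cv2.imread('raw_scene.png')[190:260,310:375],None,fx=6,fy=6,interpolation=cv2.INTER_CUBIC)
t=cv2.resize(cv2.imread('raw_top.png')[208:278,262:327],None,fx=6,fy=6,interpolation=cv2.INTER_CUBIC)
cv2.imwrite('pics/10.png',np.hstack([cv2.convertScaleAbs(s,alpha=1.3),cv2.convertScaleAbs(t,alpha=1.7)]))"
```

```text
[ 0.152  0.014 -0.018] [ 0.39  0.68 -0.26] 0.05254153189680017 [ 0.4446 -0.2511  0.2521] [-180.    -0.   -67.8]
```

View pics/10.png

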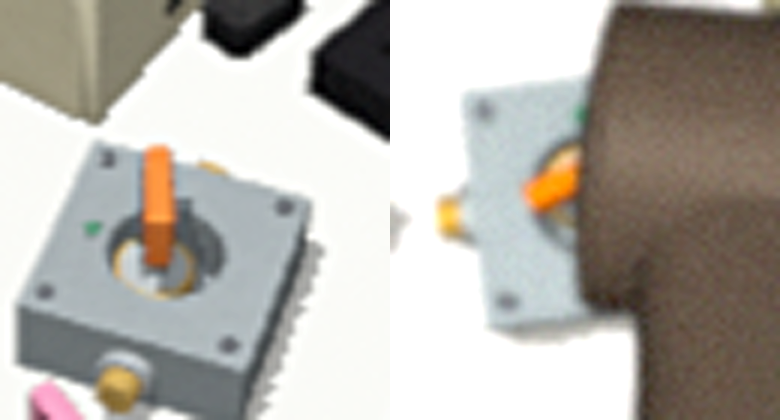

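Key stands upright in the core and the housing is undisturbed. The arm still half-blocks the top view, so I move further off and measure the wing yaw.

Call:
carry_out --commands '[-0.3,-0.9,0,0,-0.2,-0.3,-0.9,0,0,-0.2,-0.3,-0.9,0,0,-0.2,-0.3,-0.9,0,0,-0.2,-0.3,-0.9,0,0,-0.2,0,0,0,0,-0.2,0,0,0,0,-0.2]'

```text
time_s: 21.55
tcp_pos: [0.3852, -0.4287, 0.2514]
eef_rot: [180.0, 0.0, -67.6]
contact_force: [-0.5, 0.5, 0.4]
gripper_width: 0.0527
```

```bash
python3 s.py; python3 -c "
from h import *
cap('top')
t=cv2.resize(cv2.imread('raw_top.png')[208:278,262:327],None,fx=8,fy=8,interpolation=cv2.INTER_CUBIC)
cv2.imwrite('pics/11.png',cv2.convertScaleAbs(t,alpha=1.7))
S=lambda u,v:((u+.5)/6-.5+310,(v+.5)/6-.5+190)
a=px2w('scene',*S(158.5,149),.104);b=px2w('scene',*S(160,219),.104);d=a-b
print(a,b,np.hypot(*d[:2]),np.degrees(np.arctan2(d[1],d[0])))
im=cv2.imread('raw_top.png')[208:278,262:327].astype(int)
m=(im[...,2]-im[...,0]>60)&(im[...,1]<im[...,2]*.75);n,l,st,ce=cv2.connectedComponentsWithStats(m.astype(np.uint8));i=1+st[1:,4].argmax()
v,u=np.where(l==i);r_=cv2.minAreaRect(np.c_[u,v].astype(np.float32));print(r_,[px2w('top',p[0]+262,p[1]+208,.1).round(4) for p in cv2.boxPoints(r_)])
"
```

```text
[ 0.143 -0.027 -0.032] [-0.48  0.48  0.4 ] 0.05271034062952524 [ 0.3852 -0.4287  0.2514] [180.    0.  -67.6]
[0.52696168 0.03115449 0.104     ] [0.50710641 0.072752   0.104     ] 0.04609321345541607 -64.4839829474349
((30.382078170776367, 28.787734985351562), (5.827714920043945, 16.997501373291016), 60.945396423339844) [array([0.513 , 0.0751, 0.1   ]), array([0.536 , 0.0315, 0.1   ]), array([0.5209, 0.0235, 0.1   ]), array([0.498, 0.067, 0.1  ])]
```

View pics/11.png

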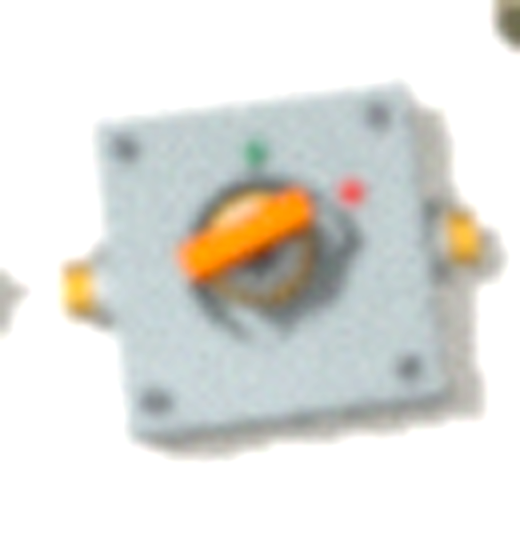

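Wing yaw measures −62° to −64°, which is 69 ± 2° clockwise of the housing's +x. Less the 7.5° of play, the core stands at about 1.05 rad, its stop.

```bash
python3 -c "
from plant import r
print(r.close_job())"
```

```text
the job is handed in; nothing more can be done
None
```

The valve is shut and the job is handed in, after about 22 s of the 72 s allowed. I lifted the orange key out of its stand and lowered it straight into the socket. It met the floor at about 22 mm with roughly 3 N. I then turned it clockwise to the stop, released it and moved the arm clear.

- **Forces:** turning took about 0.05–0.1 N m and levelled off at about 0.2–0.24 N m at the stop, where the grip slipped by design. The measured tool forces stayed at 3.5 N or less throughout.
- **Final position:** the last pictures show the key upright in the core. Its wing stands about 69° clockwise of the housing's open direction, which fits the core being at about 1.05 rad once the key's play is taken off.
- **Didn't quite agree:** the gripper read 17–19 mm on the 14 mm wing. The two cameras also differed by about 2° on the key's final angle. Neither changes the result.
- **Checked only partly:** I did not re-measure the bystanders at the end. No contact showed in the forces, and the path kept clear of them.

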